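# Swap the dryer cartridge of an airbrush air station

### The job

The green dryer cartridge in the air station is used up: with the valve still shut, hold the blue release collar in until the cartridge springs back, then take it out and lay it flat in the dark steel tray. Lay the fresh orange cartridge in the cradle with its stem towards the coupling, let go of it, and push it home until it locks. Only then swing the red valve lever fully open; lay the cartridges down without dropping them, and leave the bottle, camera, paint pot and airbrush where they are.

Things in the scene. Friction and masses are not known exactly. Their poses are not given: they have to be found in the camera images.
- station: Air station, fixed: grey base plate 70 x 295 x 8 mm; in a row along its y axis an aluminium vee cradle, a push-in coupling with blue collar, a brass ball valve with red lever, a supply block. Origin: on the table straight below the coupling's mouth; z up, +y the way a cartridge is pushed in. The cartridge axis, in cradle and coupling, is at x = 0, 50 mm above the table. Coupling 34 mm across, to y = 28; valve body 28 mm, to y = 80.
- mouth (a point): Middle of the coupling's mouth, 50 mm above the station's origin. Pushed in along +y, a stem tip meets a spring valve 10 mm inside (3.5 N, rising to 7 N) and forces the lock open from 12 to 23 mm (10 to 14 N in all; the collar jerks in meanwhile, then springs out). Hard stop at 27 mm; let go, it springs back and stays locked 23 to 24 mm inside.
- home (a point): Where the stem tip stands when the lock has clicked: on the axis, 24 mm inside the mouth (station y = 24 mm); it settles within 1 mm of it.
- cradle (a point): Point on the cartridge axis over the middle of the vee cradle (station y = -116 mm, 50 mm up). The vee is 48 mm long and 32 mm wide, narrower than a barrel, so fingers close on the barrel outside it; it centres a barrel laid in it. A cartridge laid ready has its tip 0 to 14 mm short of the mouth (-y): farther back its front cap would stand on the vee, farther forward the tip comes down on the collar.
- supply (a point): Middle of the top of the aluminium supply block (44 x 56 mm, 68 mm high), at station y = 108 mm. On its -x side a round gauge, 36 mm across, stands out to station x = -46 mm, its top 65 mm above the table.
- collar (a joint): Blue release collar round the stem: flange 42 mm across, 4 mm thick. Metres pushed in along station +y: 0 at rest (face at the mouth), 0.005 fully in (5 N, springs out). Held in 3.5 mm or more it frees the locked cartridge, which springs back 14 mm by itself (tip then 10 mm inside the mouth). 40 mm of bare stem lie free between it and the cap: fingertips astride or above the stem can push the flange.
- valve (a joint): Red valve lever on top of the ball valve, turning about a vertical pin. Radians: 0 shut (it points along the station's -x), 1.571 fully open at its stop (it points along the station's +y). Stiff, 0.12 N m, stays where it is left. The lever bar is 12 mm wide and 8 mm thick, its middle 95 mm above the table, and reaches 64 mm from the pin.
- valve_pivot (a point): The pin of the valve lever, on the station at x = 0, y = 55 mm, 95 mm above the table.
- valve_tip (a point): Outer end of the red lever bar, mid-height, 64 mm from the pin.
- spent: Used dryer cartridge, green, about 160 g, locked in at the start. Origin: middle of the barrel on the axis; +y towards the stem tip, roll about y is free. Barrel 36 mm across, y = -45 to 45; black hex caps 38 mm over flats, 44 over corners, y = 45 to 57 and -57 to -45; stem 14 mm, y = 57 to 121; brass outlet 16 mm, y = -71 to -57. Lying on a flat its axis is 19 mm up. Locked: origin 97 mm short of the mouth.
- spent_tip (a point): End of the used cartridge's stem, on its axis, 121 mm from its origin.
- fresh: Fresh dryer cartridge with orange beads, otherwise the same as the used one. At the start it lies on the wooden spares block, stem towards the block's +y.
- fresh_tip (a point): End of the fresh cartridge's stem, on its axis, 121 mm from its origin.
- rack: Wooden spares block, fixed: base 60 x 150 x 12 mm with a vee 80 mm long and 32 mm wide along its y axis, which carries a cartridge barrel with the axis 46 mm above the table. Origin: centre of its underside.
- tray: Dark steel oven tray, fixed, 110 x 250 x 14 mm outside, 102 x 242 mm inside, the long side along its y axis; floor 4 mm above the table, rim 14 mm. Origin: centre of its underside. The used cartridge (192 mm long overall) belongs inside it, flat on the floor, either way round.
- bottle: Water bottle, 64 mm across, 215 mm tall, standing. Origin: centre of its underside. To be left alone.
- camera: Compact camera, 30 x 96 x 58 mm, standing. Origin: centre of its underside. To be left alone.
- paint_pot: Red paint pot with a white lid, 44 mm across, 55 mm tall. Origin: centre of its underside. To be left alone.
- airbrush: Airbrush, 150 mm long, clipped on top of a stand with a round foot 80 mm across, 130 mm tall, one piece. Origin: centre of its underside. To be left alone.

How it is judged:
By the outcome, as a careful person would: the job done as asked, in the order asked, and still so for the second after the job is handed in, with the robot touching nothing.
It also fails if it takes over 72 s, if anything falls off the work surface, if the arm or the gripper's body presses on something with over 40 N, if the wrist force passes 120 N, or if a joint passes its speed limit or range.

### The arm

A 6-joint arm with a two-finger parallel gripper is mounted at the origin on the work surface. World frame = base frame: x ahead of the robot, y to its left, z up, the work surface at z = 0. Lengths are in m, angles in rad, forces in N, time in s.
With the tool pointing down it reaches from about 0.325 to 0.9 m from the base axis. Payload 3.5 kg.
Tool frame: the origin (TCP) lies between the finger pads; the fingertips stand 11 mm ahead of it and the grasp point (between the pads) lies 8 mm behind it (ctrl.tip_extent is the distance from the TCP to the fingertips, in m); z points along the fingers, y is the line along which they close (so a half turn about z gives the same grasp; the last joint's range is limited). The gripper opens to 85 mm and grips with 20 to 120 N. Pads are 22 mm wide; open, the fingers measure 114 mm over their backs; the gripper's body (76 mm by 85 mm) begins 54 mm behind the grasp point. The pads swing forward as they close: fully open they stand 13 mm farther back than shut.
Start: joints at [1.219, 0.276, -0.026, 1.268, 0, 1.467], TCP at [0.154, 0.606, 0.242] pointing down, gripper open.
Joint ranges: [-3.12, 3.12], [-0.85, 1.88], [-1.08, 1.24], [-1.95, 2.15], [-1.57, 1.53], [-3.14, 3.14]. Speed limits (rad/s): [2.57, 2.57, 3.14, 3.14, 3.14, 3.14].

### API

Orientations are given as a unit quaternion [x, y, z, w].
In Python, from workcell import ctrl gives the robot as it stands. The module is installed in compiled form; this text tells all that it offers.
- The arm moves only by the tool move_arm, never from a script. Its argument "rows" is a list that holds one entry, the list of rows, each a list of 4 numbers: the shift along the world's x, y, z in cm, then the turn about the world's z in degrees. A call has 1 to 20 rows; each row shifts and turns the commanded pose from where the row before left it; what a row does not reach is not made up. A row lasts 1/12 s, in which the tool goes at most 41.7 mm and 7.16 degrees, less where a joint would pass 70% of its speed; a pose out of reach is approached as far as the arm can. A call with a gripper value outside its range is refused whole. "hand" is the finger opening in cm, from 0 to 8.54, set as the call begins (left out, the last holds). The fingers move at their own pace and stop on an object; "force" is the grip in N (left out, the last holds). Time passes only in rows, so rows that do not move let the fingers close. It gives the time, the measured TCP pose, the force, the opening and the grip force at its end, in the units of the state.
- ctrl.read_state(): the state, without advancing time (a new reading comes with each control period).
- ctrl.capture(name): name is "scene" or "top" or "wrist"; returns (picture, depth): 420x560x3 uint8, red, green, blue; 420x560 float32, m along the optical axis (not along the pixel's ray), 0 where there is no reading.
- ctrl.camera_info(name): a dict with "K" (3x3 intrinsics, pixels), "k1" (the pictures are not rectified: a ray, as slopes to the right and down, at radius r is drawn at 1 + k1 r^2 times it, then the intrinsics apply), "xyz" and "attitude" of the camera in the world; the wrist camera has in their place "tool_from_camera" (4x4, takes a point from camera to tool coordinates, whose origin is the TCP and whose axes are the flange's). Camera axes: x right, y down, z forward; pixel columns grow to the right and rows downward; lengths in m; the calibration is good to about 2 mm. A picture is of the moment at which its call begins: read the wrist's pose just before it. camera_info takes no time and is no camera call.
- ctrl.sign_off(): hands the job in; it is judged then, once.
The state is a dict: "t": time; "qpos": joint angles; "qvel": joint speeds; "joint_torque": joint torques, N m; "tool_pos": TCP position; "orientation": TCP orientation; "force": force on the tool from outside, world axes, zero at the start; "torque": the same for the moment, N m; "finger_gap": opening from 0.0 (shut) to 1.0 (fully open); "grasp_force": force on a finger pad.
Only numpy, scipy, OpenCV 4.12 (cv2) and the standard library are available. Lean on these libraries where they do the work, as an engineer would, in place of code of your own. Each camera call takes 0.05 s, during which the arm holds its last target. There are 200 camera calls.

## Working session

There is one attempt and no reset: what is moved stays moved. The work goes in short steps, Python scripts to look and compute and a tool call to move; the robot and the scene stay as the last step left them, time stands still between calls to the robot, and variables do not carry over. Pictures are saved under pics/ and viewed, at most 10 in all, crops included, and the job is handed in when it is done.

Besides the shell and the picture viewer there is one more tool, called after ">>>" by a JSON object that holds its "fn" and its "kwargs", one argument or row to a line. move_arm: Moves the arm, as the interface text tells. Its arguments: {"type":"object","properties":{"rows":{"type":"array","items":{"type":"array","items":{"type":"array","items":{"type":"number"}}}},"hand":{"type":"number"},"force":{"type":"number"}},"required":["rows"]}

```bash
mkdir -p pics; cat > h.py <<'E'
import numpy as np, cv2
from workcell import ctrl
from scipy.spatial.transform import Rotation as R
def pose(name, st=None):
    i=ctrl.camera_info(name)
    if name=='wrist':
        st=st or ctrl.read_state(); T=np.eye(4); T[:3,:3]=R.from_quat(st['orientation']).as_matrix(); T[:3,3]=st['tool_pos']
        M=T@np.array(i['tool_from_camera'])
    else:
        M=np.eye(4); a=np.array(i['attitude']); M[:3,:3]=a if a.shape==(3,3) else R.from_quat(a).as_matrix(); M[:3,3]=i['xyz']
    return i,M
def snap(name,f):
    st=ctrl.read_state(); im,d=ctrl.capture(name); i,M=pose(name,st)
    cv2.imwrite(f'pics/{f}.png',im[:,:,::-1]); np.savez(f'pics/{f}.npz',im=im,d=d,K=i['K'],k1=i['k1'],M=M)
def load(f): return np.load(f'pics/{f}.npz')
def ray(z,u,v):
    K=z['K']; k=float(z['k1']); xd=(u-K[0,2])/K[0,0]; yd=(v-K[1,2])/K[1,1]; x,y=xd,yd
    for _ in range(10):
        s=1+k*(x*x+y*y); x,y=xd/s,yd/s
    return np.array([x,y,1.0])
def onz(z,u,v,h):
    r=z['M'][:3,:3]@ray(z,u,v); c=z['M'][:3,3]; return c+r*(h-c[2])/r[2]
def pt(z,u,v):
    d=z['d'][int(v),int(u)]; return z['M'][:3,:3]@(ray(z,u,v)*d)+z['M'][:3,3]
def cloud(z):
    d=z['d']; K=z['K']; v,u=np.mgrid[:d.shape[0],:d.shape[1]]; xd=(u-K[0,2])/K[0,0]; yd=(v-K[1,2])/K[1,1]; x,y=xd,yd
    for _ in range(10):
        s=1+float(z['k1'])*(x*x+y*y); x,y=xd/s,yd/s
    P=np.stack([x*d,y*d,d],-1)@z['M'][:3,:3].T+z['M'][:3,3]; P[d==0]=np.nan; return P
E
python3 - <<'E'
from h import *
print(ctrl.read_state()); print(ctrl.tip_extent)
snap('top','top0'); snap('scene','scene0')
for n in('top','scene','wrist'): print(ctrl.camera_info(n))
E
```

```text
{'t': 0.0, 'qpos': array([ 1.21858866e+00,  2.77128581e-01, -2.78997545e-02,  1.26798181e+00,
       -9.72541660e-06,  1.46740861e+00]), 'qvel': array([ 1.31267885e-03, -1.07109440e-03, -1.46879505e-03, -4.08430549e-05,
       -1.66562241e-03, -7.54027832e-04]), 'joint_torque': array([-3.92401375e-06, -4.45506942e+01,  2.95202833e+01,  1.62544573e-02,
        1.01069003e-05,  1.60150506e-06]), 'tool_pos': array([0.15365563, 0.60503821, 0.24115351]), 'orientation': array([ 1.24089209e-01,  9.92270448e-01, -1.07941085e-03, -2.45238995e-04]), 'force': array([-0.05890289,  0.06363492,  0.4427888 ]), 'torque': array([ 0.01390162,  0.03066971, -0.00687403]), 'grasp_force': 0.0, 'finger_gap': 1.003148467686027}
0.011
{'K': array([[506.36605991,   0.        , 279.11568692],
       [  0.        , 506.36605991, 212.01845302],
       [  0.        ,   0.        ,   1.        ]]), 'k1': -0.05283569199519021, 'xyz': array([ 0.3847024 , -0.01742049,  1.43569561]), 'attitude': array([ 0.71272159, -0.69866289,  0.04036041, -0.04763557])}
{'K': array([[516.39800028,   0.        , 284.88008243],
       [  0.        , 516.39800028, 210.14922789],
       [  0.        ,   0.        ,   1.        ]]), 'k1': -0.05527109988836397, 'xyz': array([1.06233039, 0.45137505, 1.02119766]), 'attitude': array([ 0.38006947,  0.86893465, -0.29256817, -0.12208047])}
{'K': array([[341.21552696,   0.        , 275.89523937],
       [  0.        , 341.21552696, 208.54076977],
       [  0.        ,   0.        ,   1.        ]]), 'k1': -0.0025751744418180088, 'tool_from_camera': array([[ 1.56455021e-04, -9.64559861e-01, -2.63864076e-01,
         6.71520898e-02],
       [ 9.99999956e-01,  8.40536647e-05,  2.85678235e-04,
         2.18408659e-04],
       [-2.53375016e-04, -2.63864109e-01,  9.64559831e-01,
        -1.32666727e-01],
       [ 0.00000000e+00,  0.00000000e+00,  0.00000000e+00,
         1.00000000e+00]])}
```

View pics/top0.png

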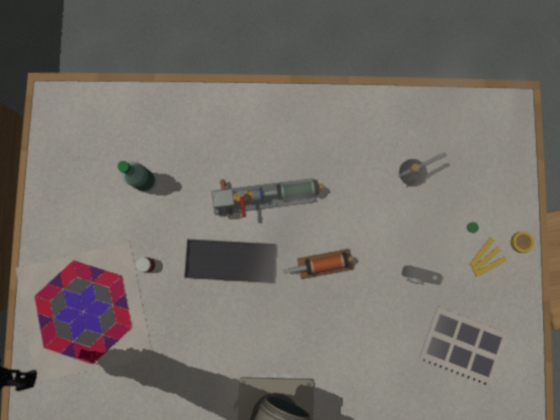

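View pics/scene0.png

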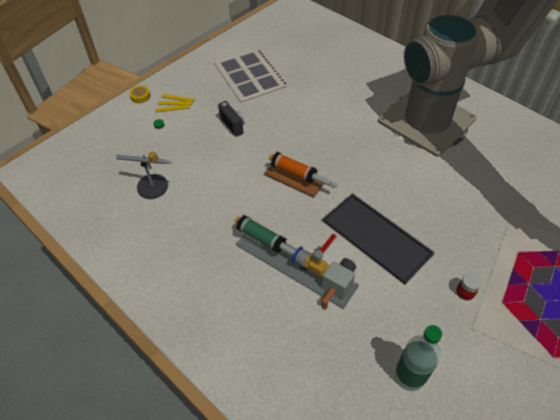

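The top view shows the station with its lever (pixel 240,207) at about (212–325, 195), the tray at (185–275, 261) and the orange cartridge at (285–357, 264). The bottle is at (140,178), the paint pot at (147,265), the airbrush at (413,172) and the camera at (421,274). I'll enlarge the middle.

```bash
python3 - <<'E'
from h import *
z=load('top0'); im=z['im'][165:295,175:375,::-1]
cv2.imwrite('pics/crop1.png',cv2.resize(im,None,fx=4,fy=4,interpolation=cv2.INTER_CUBIC))
P=cloud(z)
hsv=cv2.cvtColor(z['im'],cv2.COLOR_RGB2HSV)
# orange barrel
def blob(m,lo,hi,hz,name):
    pts=P[m]; k=(pts[:,2]>lo)&(pts[:,2]<hi); q=pts[k][:,:2]; vs=np.argwhere(m)[k]
    c,s,a=cv2.minAreaRect(vs[:,::-1].astype(np.float32)); print(name,k.sum(),'px',c,s,a,'world',onz(z,*c,hz), 'z',np.nanmedian(pts[k][:,2]))
H,S,V=cv2.split(hsv); v,u=np.mgrid[:420,:560]
box=lambda a,b,c,d:(u>a)&(u<b)&(v>c)&(v<d)
blob(box(300,350,245,280)&(H<20)&(S>180)&(V>90),.04,.08,.055,'orange')
blob(box(275,320,170,210)&(H>35)&(H<90)&(S>40),.05,.09,.06,'green')
blob(box(230,255,190,225)&((H<6)|(H>174))&(S>150),.08,.12,.099,'lever')
blob(box(180,285,235,290)&(V<75),-.01,.02,.008,'tray')
for n,p in dict(g0=(282,190),o0=(325,264),tab=(300,320),tray=(230,262),sup=(223,199)).items(): print(n,P[p[1],p[0]])
E
```

```text
orange 0 px (0.0, 0.0) (0.0, 0.0) 0.0 world [1.18222846 0.84915774 0.055     ] z nan
green 16 px (285.2500305175781, 188.75001525878906) (4.242640495300293, 3.535533905029297) 45.0 world [ 0.6216554  -0.01703733  0.06      ] z 0.06729930311656895
lever 44 px (241.5, 206.5) (17.0, 3.0) 90.0 world [0.5647685 0.0986805 0.099    ] z 0.09951309606351821
tray 2960 px (226.8553466796875, 260.39276123046875) (82.74662780761719, 37.95259094238281) 2.8624050617218018 world [0.42327789 0.14334119 0.008     ] z 0.005228672013816826
g0 [ 0.61656872 -0.00821394  0.06842212]
o0 [ 0.41736224 -0.12780735  0.06753374]
tab [ 0.26168788 -0.06532563 -0.00294207]
tray [0.41913559 0.13510382 0.00077837]
sup [0.58904682 0.15297738 0.06549156]
  return np.nanmean(a, axis, out=out, keepdims=keepdims)
```

View pics/crop1.png

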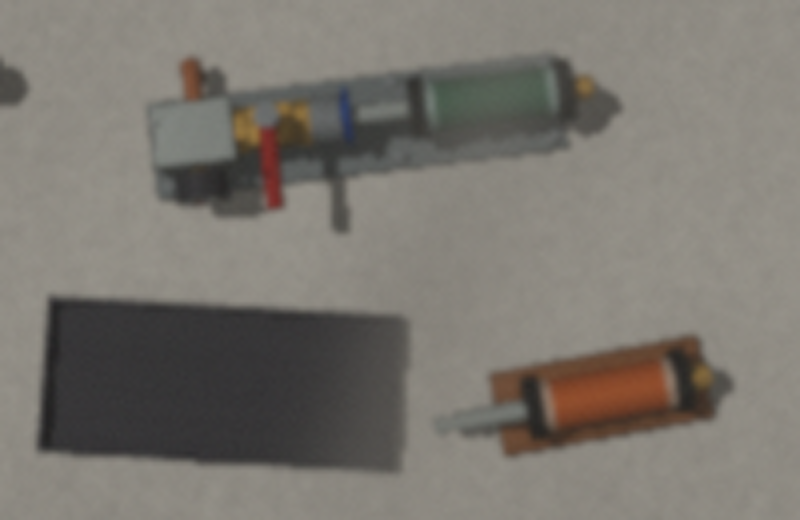

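The crop shows the blue collar at (346,115), the outlet end at (592,84), the block top at (190,131) and the lever tip at (274,208). The fresh cartridge's tip is at (437,425) and its outlet end at (712,376). The tray corners are (50,296), (408,317), (400,470) and (40,450).

```bash
python3 - <<'E'
from h import *
z=load('top0')
f=lambda x,y,h: onz(z,175+x/4-.375,165+y/4-.375,h)
pts=dict(collar=(346,115,.05),outlet=(594,84,.05),supply=(190,131,.068),capF=(418,104,.05),capR=(566,90,.05),levtip=(274,208,.099),ftip=(437,425,.046),fout=(712,376,.046),fcapF=(537,406,.046),fcapR=(681,379,.046))
w={k:f(*p) for k,p in pts.items()}
for k,p in w.items(): print(k,p.round(4))
def ang(a,b): d=w[b]-w[a]; return np.degrees(np.arctan2(d[1],d[0])),np.hypot(*d[:2])
print(ang('outlet','collar'),ang('outlet','supply'),ang('capR','capF'),ang('fout','ftip'),ang('fcapR','fcapF'))
t=[f(*p,.014) for p in((50,296),(408,317),(400,470),(40,450))]
print(np.mean(t,0),[np.degrees(np.arctan2(*(t[i]-t[j])[1::-1])) for i,j in((0,1),(3,2))],np.linalg.norm(t[0]-t[1]),np.linalg.norm(t[1]-t[2]))
s=load('scene0'); P=cloud(s)
for n,p in dict(green=(262,232),orange=(293,167)).items(): print(n,P[p[1],p[0]])
print(R.from_quat(ctrl.read_state()['orientation']).as_matrix())
for n,p in dict(bottle=(124,167),pot=(146,265),ab=(415,168),cam=(421,272)).items(): print(n,cloud(z)[p[1],p[0]])
E
```

```text
collar [0.6091 0.0496 0.05  ]
outlet [ 0.6342 -0.122   0.05  ]
supply [0.5931 0.1552 0.068 ]
capF [ 6.178e-01 -2.000e-04  5.000e-02]
capR [ 0.6296 -0.1026  0.05  ]
levtip [0.5377 0.0935 0.099 ]
ftip [ 0.397  -0.0176  0.046 ]
fout [ 0.434 -0.205  0.046]
fcapF [ 0.4112 -0.0856  0.046 ]
fcapR [ 0.4315 -0.1838  0.046 ]
(np.float64(98.31297164497586), np.float64(0.17337073974717654)) (np.float64(98.42652354113442), np.float64(0.28021590918314393)) (np.float64(96.57218927651353), np.float64(0.10311551910982117)) (np.float64(101.16420600257928), np.float64(0.19097868904955786)) (np.float64(101.66615969308786), np.float64(0.10024857500919997))
[0.42339395 0.13207672 0.014     ] [np.float64(87.81976193796292), np.float64(88.1066165182804)] 0.25296862443810003 0.10671001726504467
green [ 0.62324286 -0.04071971  0.06764596]
orange [ 0.42742302 -0.12543979  0.05967484]
[[-9.69208627e-01  2.46239951e-01 -7.24150031e-04]
 [ 2.46240910e-01  9.69206752e-01 -1.92022359e-03]
 [ 2.29015335e-04 -2.03941263e-03 -9.99997894e-01]]
bottle [0.64163216 0.38222309 0.21826955]
pot [0.40454898 0.35834892 0.05746608]
ab [ 0.67099335 -0.35670692  0.13309607]
cam [ 0.40077559 -0.38946431  0.05636396]
```

>>> {"fn": "move_arm", "kwargs": {
  "rows": [
    [[2.3,-2.9,0,-3.37],[2.3,-2.9,0,-3.37],[2.3,-2.9,0,-3.37],[2.3,-2.9,0,-3.37],[2.3,-2.9,0,-3.37],[2.3,-2.9,0,-3.37],[2.3,-2.9,0,-3.37],[2.3,-2.9,0,-3.37],[2.3,-2.9,0,-3.37],[2.3,-2.9,0,-3.37],[2.3,-2.9,0,-3.37],[2.3,-2.9,0,-3.37],[2.3,-2.9,0,-3.37],[2.3,-2.9,0,-3.37],[2.3,-2.9,0,-3.37],[2.3,-2.9,0,-3.37],[2.3,-2.9,0,-3.37],[2.3,-2.9,0,-3.37],[2.3,-2.9,0,-3.37],[2.3,-2.9,0,-3.37]]
  ],
  "hand": 2.4
}}

```text
t: 1.77
tool_pos: [0.6144, 0.0241, 0.2417]
orientation: [0.655, 0.756, -0.0, -0.0]
force: [0.3, 0.7, 0.1]
finger_gap: 0.28
grasp_force: 0.0
```

```bash
python3 - <<'E'
from h import *
snap('wrist','w1'); st=ctrl.read_state(); print(st['t'],st['tool_pos'],R.from_quat(st['orientation']).as_matrix().round(3)[:,0],st['finger_gap'],st['qpos'])
z=load('w1'); cv2.imwrite('pics/w1b.png',cv2.resize(z['im'][:,:,::-1],(800,600),interpolation=cv2.INTER_CUBIC))
E
```

```text
1.8167 [0.6193228  0.01868498 0.24154484] [-0.135  0.991 -0.005] 0.28252935662961026 [-0.07218267  0.26431215 -0.04388333  1.25787642 -0.00427593  1.36291998]
```

View pics/w1b.png

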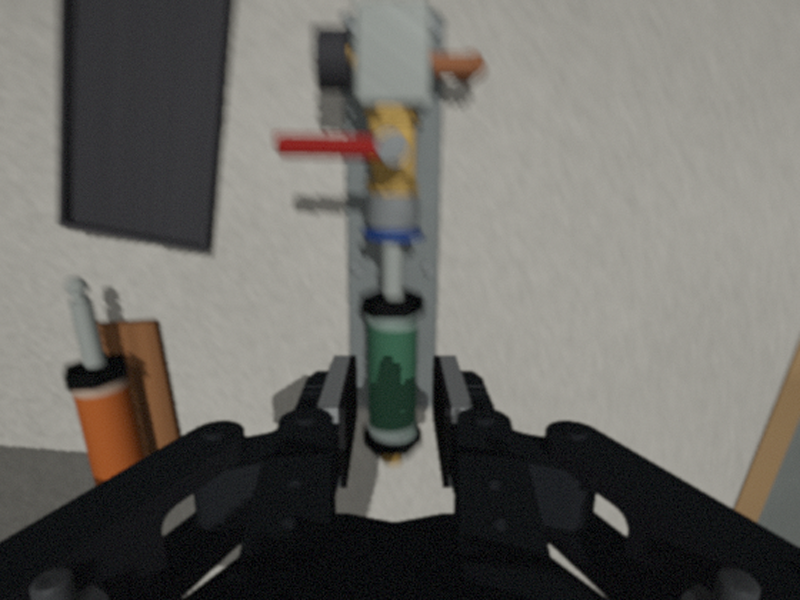

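Blurred, because the arm was still swinging. The collar shows at (393,235), the stem at x≈393 and the lever at (280–400,146). I'll settle and look again.

>>> {"fn": "move_arm", "kwargs": {
  "rows": [
    [[0,0,-1.5,0],[0,0,-1.5,0],[0,0,0,0],[0,0,0,0],[0,0,0,0],[0,0,0,0]]
  ]
}}

```text
t: 2.32
tool_pos: [0.6143, 0.0261, 0.2134]
orientation: [0.654, 0.757, 0.0, 0.001]
force: [-0.3, 0.5, -0.2]
finger_gap: 0.282
grasp_force: 0.0
```

```bash
python3 - <<'E'
from h import *
snap('wrist','w2'); st=ctrl.read_state(); print(st['t'],st['tool_pos'],R.from_quat(st['orientation']).as_matrix().round(4)[:,0],st['finger_gap'])
z=load('w2'); cv2.imwrite('pics/w2b.png',cv2.resize(z['im'][0:330,160:440,::-1],None,fx=1.8,fy=1.8,interpolation=cv2.INTER_CUBIC))
E
```

```text
2.3667 [0.61443157 0.02605697 0.21350911] [-1.457e-01  9.893e-01 -4.000e-04] 0.2783767764858213
```

View pics/w2b.png

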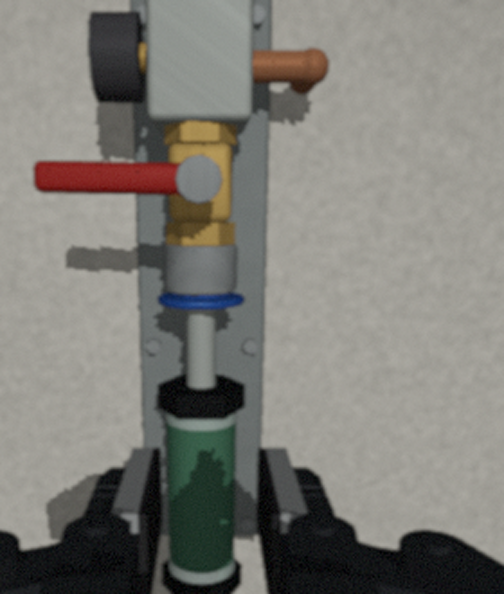

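Sharp now. The collar's widest line runs from (159,299) to (243,299), the pin is at (198,179) and the lever tip at (36,176). The cap's widest line runs from (158,395) to (243,395), and the barrel near its rear end spans (168–236,555).

```bash
python3 - <<'E'
from h import *
z=load('w2')
f=lambda x,y,h: onz(z,160+x/1.8-.22,y/1.8-.22,h)
for n,p in dict(cL=(159,299,.05),cR=(243,299,.05),pin=(198,179,.1),ltip=(36,177,.095),capL=(158,396,.05),capR=(243,396,.05),barL=(168,550,.05),barR=(236,550,.05),supL=(150,118,.068),supR=(251,120,.068)).items(): print(n,f(*p).round(4))
st=ctrl.read_state();
print('axis pts', [((f(*a)+f(*b))/2).round(4) for a,b in (((159,299,.05),(243,299,.05)),((158,396,.05),(243,396,.05)),((168,550,.05),(236,550,.05)))])
E
```

```text
cL [0.5868 0.0469 0.05  ]
cR [0.627  0.0528 0.05  ]
pin [0.5987 0.1024 0.1   ]
ltip [0.5361 0.0941 0.095 ]
capL [ 0.5924 -0.0019  0.05  ]
capR [0.6348 0.0044 0.05  ]
barL [ 0.6086 -0.0878  0.05  ]
barR [ 0.6451 -0.0824  0.05  ]
supL [0.5746 0.1249 0.068 ]
supR [0.6168 0.1304 0.068 ]
axis pts [array([0.6069, 0.0498, 0.05  ]), array([0.6136, 0.0012, 0.05  ]), array([ 0.6268, -0.0851,  0.05  ])]
```

>>> {"fn": "move_arm", "kwargs": {
  "rows": [
    [[-0.1,0,-2,0],[-0.1,0,-2,0],[-0.1,0,-2,0],[-0.1,0,-2,0],[0,0,-2,0],[0,0,-2,0],[0,0,-2,0],[0,0,-1,0],[0,0,-0.7,0],[0,0,0,0],[0,0,0,0],[0,0,0,0]]
  ]
}}

```text
t: 3.37
tool_pos: [0.6112, 0.0257, 0.0568]
orientation: [0.654, 0.757, 0.001, 0.001]
force: [0.5, -0.0, 0.4]
finger_gap: 0.279
grasp_force: 0.0
```

>>> {"fn": "move_arm", "kwargs": {
  "rows": [
    [[-0.07,0.3,0,0],[-0.04,0.3,0,0],[-0.05,0.3,0,0],[-0.04,0.25,0,0],[0,0,0,0],[0,0,0,0]]
  ]
}}

```text
t: 3.87
tool_pos: [0.6083, 0.0372, 0.0557]
orientation: [0.654, 0.757, 0.0, 0.001]
force: [0.8, -1.7, 1.0]
finger_gap: 0.284
grasp_force: 0.7
```

>>> {"fn": "move_arm", "kwargs": {
  "rows": [
    [[-0.03,0.2,0,0],[-0.03,0.2,0,0],[0,0.05,0,0],[0,0,0,0],[0,0,0,0]]
  ]
}}

```text
t: 4.28
tool_pos: [0.6077, 0.0413, 0.0556]
orientation: [0.654, 0.757, -0.0, 0.001]
force: [0.6, -4.9, 3.6]
finger_gap: 0.284
grasp_force: 2.4
```

```bash
python3 - <<'E'
from h import *
st=ctrl.read_state(); print(st['tool_pos'],st['force'])
snap('wrist','w3'); snap('top','top3')
z=load('w3'); a=z['im'][0:330,130:430,::-1]; b=cv2.resize(load('top3')['im'][160:225,200:340,::-1],None,fx=3,fy=3)
c=np.zeros((330,720,3),np.uint8); c[:,:300]=a; c[:195,300:]=b; cv2.imwrite('pics/c3.png',c)
E
```

```text
[0.60769351 0.04125692 0.05564106] [ 0.63150968 -4.852503    3.57851112]
```

View pics/c3.png

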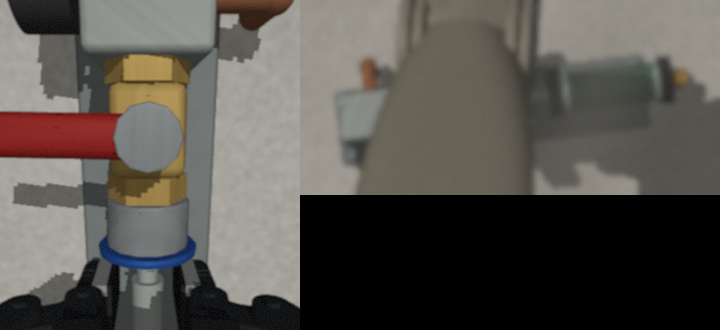

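The outlet end has moved from about px 323.5 to 330, roughly 15–18 mm, so the cartridge has been released. I'll back off and rise over the barrel.

>>> {"fn": "move_arm", "kwargs": {
  "rows": [
    [[0.08,-0.6,0,0],[0.09,-0.6,0,0],[0,0,1,0],[0,0,2,0],[0,0,2.5,0],[0.1,-0.6,2.5,0],[0.2,-1.5,1,0],[0.3,-1.8,0,0],[0.3,-1.8,0,0],[0.3,-1.8,0,0],[0.2,-1.1,0,0],[0,-0.5,0,0],[0,0,0,0],[0,0,0,0],[0,0,0,0]]
  ],
  "hand": 6.2
}}

```text
t: 5.63
tool_pos: [0.6226, -0.0605, 0.145]
orientation: [0.654, 0.757, 0.0, -0.001]
force: [-0.8, 0.5, -0.3]
finger_gap: 0.728
grasp_force: 0.0
```

```bash
python3 - <<'E'
from h import *
st=ctrl.read_state(); print(st['t'],st['tool_pos'],st['finger_gap'])
snap('wrist','w4'); z=load('w4'); P=cloud(z); H,S,V=cv2.split(cv2.cvtColor(z['im'],cv2.COLOR_RGB2HSV))
o=np.array([.6072,.0483]); d=np.array([-.1455,.9893]); n=np.array([.9893,.1455])
Q=P[...,:2]-o; y=Q@d; x=Q@n
m=(H>60)&(H<95)&(S>70)&(P[...,2]>.04)&(P[...,2]<.08)&(abs(x)<.03)
print(m.sum(),np.nanpercentile(y[m],[1,50,99]),np.nanpercentile(x[m],[1,50,99]),P[...,2][m].max())
m=(abs(x)<.006)&(P[...,2]>.05)&(P[...,2]<.0605); print('stem y',np.nanpercentile(y[m],[2,98]))
E
```

```text
5.6333 [ 0.62260004 -0.06051215  0.14502053] 0.7283180934635924
5590 [-0.16424061 -0.11137574 -0.0629759 ] [-0.01670538 -0.00079705  0.01589459] 0.071850074592092
stem y [-1.83200745e-01 -1.82534412e-04]
```

>>> {"fn": "move_arm", "kwargs": {
  "rows": [
    [[0,0,-2,0],[0,0,-2,0],[0,0,-2,0],[0,0,-1.5,0],[0,0,-1.2,0],[0,0,-0.9,0],[0,0,0,0],[0,0,0,0]]
  ]
}}

```text
t: 6.35
tool_pos: [0.6229, -0.0609, 0.0492]
orientation: [0.654, 0.757, -0.0, -0.0]
force: [-0.1, -0.5, 0.0]
finger_gap: 0.727
grasp_force: 0.0
```

>>> {"fn": "move_arm", "kwargs": {
  "rows": [
    [[0,0,0,0],[0,0,0,0],[0,0,0,0],[0,0,0,0],[0,0,0,0],[0,0,0,0]]
  ],
  "hand": 3.0,
  "force": 40
}}

```text
t: 6.85
tool_pos: [0.6233, -0.0615, 0.0509]
orientation: [0.654, 0.757, 0.0, 0.001]
force: [-3.3, 0.2, 6.6]
finger_gap: 0.405
grasp_force: 40.0
```

>>> {"fn": "move_arm", "kwargs": {
  "rows": [
    [[0.06,-0.4,0,0],[0.09,-0.6,0,0],[0.12,-0.8,0,0],[0.12,-0.8,0,0],[0.06,-0.4,0,0],[0,0,0.5,0],[0,0,1.5,0],[0,0,2.5,0],[0,0,2.5,0],[0,0,2,0],[0,0,1,0],[0,0,0,0],[0,0,0,0]]
  ]
}}

```text
t: 7.93
tool_pos: [0.6277, -0.0913, 0.1494]
orientation: [0.654, 0.757, 0.0, 0.0]
force: [-0.4, -0.4, -1.8]
finger_gap: 0.403
grasp_force: 41.6
```

>>> {"fn": "move_arm", "kwargs": {
  "rows": [
    [[-0.8,0.8,0,-0.8],[-1.6,1.6,0,-0.8],[-1.9,1.8,0,-0.8],[-1.9,1.8,0,-0.8],[-1.9,1.8,0,-0.8],[-1.9,1.8,0,-0.8],[-1.9,1.8,0,-0.8],[-1.9,1.8,0,-0.8],[-1.9,1.8,0,-0.8],[-1.9,1.8,0,-0.8],[-1.6,1.6,0,-0.8],[-1.3,1.4,0,-0.8],[0,0,-1.5,-0.8],[0,0,-2.5,0],[0,0,-2.5,0],[0,0,-2,0],[0,0,-1,0],[0,0,-1,0],[0,0,-0.5,0],[0,0,0,0]]
  ]
}}

```text
t: 9.6
tool_pos: [0.4215, 0.1067, 0.0383]
orientation: [0.72, 0.694, -0.001, -0.001]
force: [-0.2, 0.0, -1.1]
finger_gap: 0.405
grasp_force: 41.6
```

```bash
python3 - <<'E'
from h import *
snap('wrist','w5'); snap('scene','s5'); st=ctrl.read_state(); print(st['t'],st['tool_pos'],st['force'],R.from_quat(st['orientation']).as_matrix().round(3)[:,0])
a=load('w5')['im'][:,:,::-1]; b=load('s5')['im'][150:310,270:450,::-1]
c=np.zeros((420,800,3),np.uint8); c[:,:400]=a[:,80:480]; c[:356,400:]=cv2.resize(b,(400,356)); cv2.imwrite('pics/c5.png',c)
E
```

```text
9.7 [0.42310293 0.10682862 0.03978303] [ 0.66972087  0.185352   -2.17661809] [0.036 0.999 0.   ]
```

View pics/c5.png

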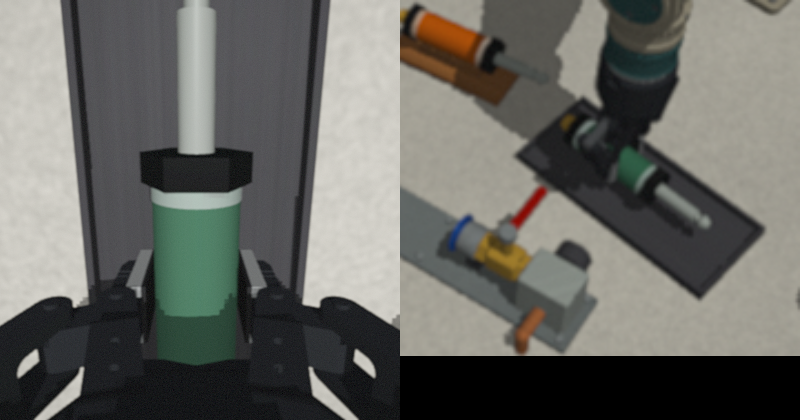

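The cartridge hangs centred over the tray and parallel to it (tray walls at x≈75 and 310, cap at 140–252). I'll lower it onto the floor.

>>> {"fn": "move_arm", "kwargs": {
  "rows": [
    [[0,0,-0.5,0],[0,0,-0.4,0],[0,0,-0.3,0],[0,0,-0.1,0],[0,0,0,0],[0,0,0,0]]
  ]
}}

```text
t: 10.2
tool_pos: [0.4225, 0.1068, 0.0263]
orientation: [0.72, 0.694, -0.0, -0.0]
force: [0.5, -0.2, -1.9]
finger_gap: 0.407
grasp_force: 41.6
```

>>> {"fn": "move_arm", "kwargs": {
  "rows": [
    [[0,0,-0.1,0],[0,0,-0.1,0],[0,0,0,0],[0,0,0,0]]
  ]
}}

```text
t: 10.53
tool_pos: [0.4224, 0.1068, 0.0243]
orientation: [0.72, 0.694, -0.0, -0.0]
force: [-0.7, 0.4, -2.2]
finger_gap: 0.405
grasp_force: 41.6
```

>>> {"fn": "move_arm", "kwargs": {
  "rows": [
    [[0,0,-0.1,0],[0,0,-0.1,0],[0,0,0,0],[0,0,0,0]]
  ]
}}

```text
t: 10.87
tool_pos: [0.4227, 0.1068, 0.0239]
orientation: [0.72, 0.694, -0.0, -0.0]
force: [-4.7, -0.6, 14.8]
finger_gap: 0.406
grasp_force: 43.3
```

>>> {"fn": "move_arm", "kwargs": {
  "rows": [
    [[0,0,0.1,0],[0,0,0,0],[0,0,0,0],[0,0,0,0],[0,0,0,0]]
  ],
  "hand": 5.4
}}

```text
t: 11.28
tool_pos: [0.4224, 0.1067, 0.0231]
orientation: [0.72, 0.694, -0.0, -0.0]
force: [0.9, -0.2, -0.2]
finger_gap: 0.636
grasp_force: 0.0
```

>>> {"fn": "move_arm", "kwargs": {
  "rows": [
    [[0,0,0.5,0],[0,0,1.5,0],[0,0,2.5,0],[0,0,3,0],[0,-1,3,1.3],[0,-2.2,1,1.3],[0,-2.6,0,1.3],[0,-2.6,0,1.3],[0,-2.6,0,1.3],[0,-2.6,0,1.3],[0,-2.6,0,1.3],[0,-2.6,0,1.3],[0,-2.5,0,1.3],[-0.1,-1.7,0,1.3],[-0.1,-1,0,0.4],[0,-0.3,0,0],[0,0,0,0],[0,0,0,0],[0,0,0,0]]
  ],
  "hand": 6.2
}}

```text
t: 12.87
tool_pos: [0.4203, -0.1355, 0.1383]
orientation: [0.633, 0.774, 0.0, -0.0]
force: [0.1, -0.6, 1.0]
finger_gap: 0.724
grasp_force: 0.0
```

```bash
python3 - <<'E'
from h import *
st=ctrl.read_state(); print(st['t'],st['tool_pos'],st['finger_gap'],R.from_quat(st['orientation']).as_matrix().round(3)[:,0])
snap('wrist','w6'); snap('top','t6'); z=load('w6'); P=cloud(z); H,S,V=cv2.split(cv2.cvtColor(z['im'],cv2.COLOR_RGB2HSV))
m=((H<14))&(S>200)&(P[...,2]>.045)&(P[...,2]<.08); print(m.sum())
a=np.radians(101.4); d=np.array([np.cos(a),np.sin(a)]); n=np.array([d[1],-d[0]]); Q=P[...,:2]-[.4204,-.136]; y=Q@d; x=Q@n
print(np.percentile(y[m],[1,99]),np.percentile(x[m],[1,99]))
for lo in np.arange(-.05,.05,.02):
    k=m&(y>lo)&(y<lo+.02); 
    if k.sum()>50: print(lo,k.sum(),np.percentile(x[k],[2,98]).mean(), P[...,2][k].max())
k=(abs(x)<.02)&(y>.07)&(y<.14)&(P[...,2]>.04)&(P[...,2]<.07)
print('stem',[np.median(x[k&(y>l)&(y<l+.02)]) for l in(.07,.09)],np.percentile(y[k],99.5))
g=cv2.resize(load('t6')['im'][225:290,175:290,::-1],(575,325)); cv2.imwrite('pics/c6.png',np.hstack([g,np.zeros((325,5,3),np.uint8)]))
E
```

```text
12.8667 [ 0.4203268  -0.13547402  0.13826247] 0.7235467310372607 [-0.197  0.98   0.   ]
532
[-0.04883663  0.05502577] [-0.01794657  0.01610329]
-0.030000000000000002 108 -0.0006547571213887417 0.064512202544982
-0.010000000000000002 120 -0.001076697329313158 0.06438120467855282
0.009999999999999995 152 -0.0008652692454213795 0.06535203231726697
0.03 96 -0.0012027000922580433 0.06358063042391457
stem [np.float64(-0.001345442883956648), np.float64(-0.0013243668352656045)] 0.12508905764303915
```

View pics/c6.png

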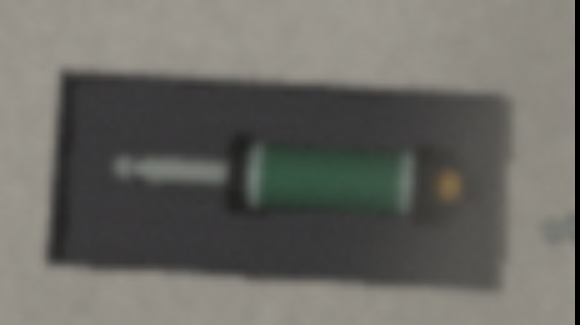

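The spent cartridge lies flat inside the tray (115–460, ~180 in the crop). Next, grasp the fresh one.

>>> {"fn": "move_arm", "kwargs": {
  "rows": [
    [[-0.1,0,-2,0],[0,0,-2,0],[0,0,-2,0],[0,0,-1.5,0],[0,0,-1.1,0],[0,0,-0.6,0],[0,0,0,0],[0,0,0,0]]
  ]
}}

```text
t: 13.63
tool_pos: [0.4196, -0.1359, 0.0464]
orientation: [0.634, 0.774, -0.0, -0.0]
force: [1.0, -0.5, -0.5]
finger_gap: 0.729
grasp_force: 0.0
```

>>> {"fn": "move_arm", "kwargs": {
  "rows": [
    [[0,0,0,0],[0,0,0,0],[0,0,0,0],[0,0,0,0],[0,0,0,0]]
  ],
  "hand": 3.0,
  "force": 40
}}

```text
t: 14.05
tool_pos: [0.4203, -0.1366, 0.0474]
orientation: [0.634, 0.774, 0.0, 0.001]
force: [-1.1, 0.6, 6.4]
finger_gap: 0.404
grasp_force: 39.8
```

>>> {"fn": "move_arm", "kwargs": {
  "rows": [
    [[0,0,0.5,0],[0,0,1.5,0],[0,0,2.5,0],[0,0,3,0],[0,0,2.5,0],[0,0,1,0],[0,0,0,0],[0,0,0,0],[0,0,0,0]]
  ]
}}

```text
t: 14.8
tool_pos: [0.4182, -0.1356, 0.1546]
orientation: [0.634, 0.774, -0.0, -0.002]
force: [0.2, -0.1, -1.5]
finger_gap: 0.405
grasp_force: 40.2
```

>>> {"fn": "move_arm", "kwargs": {
  "rows": [
    [[0.8,0.2,0,-0.3],[1.6,0.4,0,-0.3],[2.2,0.6,0,-0.3],[2.4,0.6,0,-0.3],[2.4,0.6,0,-0.3],[2.4,0.6,0,-0.3],[2.4,0.6,0,-0.3],[2.2,0.6,0,-0.3],[2.0,0.5,0,-0.3],[1.4,0.4,0,-0.3],[0.9,0.2,0,0],[0.1,0.1,-1.5,0],[0,0,-2,0],[0,0,-1.5,0],[0,0,0,0],[0,0,0,0],[0,0,0,0]]
  ]
}}

```text
t: 16.22
tool_pos: [0.6276, -0.0823, 0.1063]
orientation: [0.654, 0.757, -0.0, -0.0]
force: [0.3, -0.1, -1.4]
finger_gap: 0.406
grasp_force: 40.2
```

```bash
python3 - <<'E'
from h import *
st=ctrl.read_state(); print(st['t'],st['tool_pos'],R.from_quat(st['orientation']).as_matrix().round(3)[:,0])
snap('wrist','w7'); z=load('w7'); cv2.imwrite('pics/w7b.png',cv2.resize(z['im'][0:300,130:430,::-1],(600,600),interpolation=cv2.INTER_CUBIC))
o=np.array([.6072,.0483]); d=np.array([-.1455,.9893]); n=np.array([.9893,.1455])
print('tcp station',(st['tool_pos'][:2]-o)@n,(st['tool_pos'][:2]-o)@d)
E
```

```text
16.2167 [ 0.62758606 -0.08228627  0.10633969] [-0.145  0.989  0.   ]
tcp station 0.0011676318495665028 -0.1321551668895055
```

View pics/w7b.png

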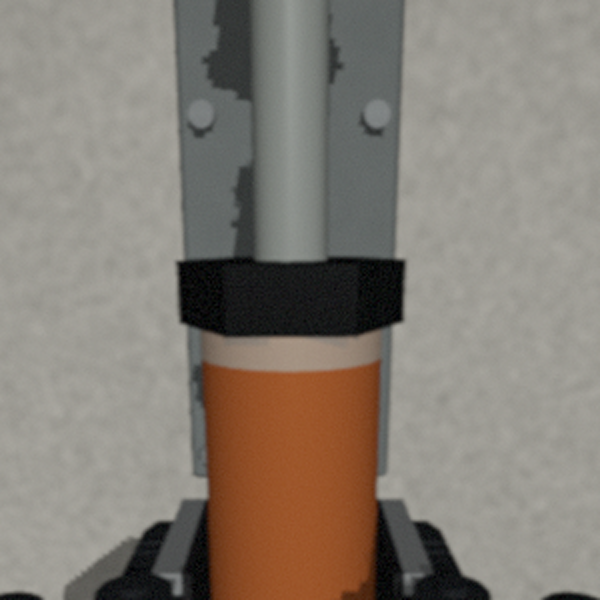

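The cap's front top edge is at about (291,262) and its rear edge at about (291,334). I'll get the tip position from these.

```bash
python3 - <<'E'
from h import *
z=load('w7'); o=np.array([.6072,.0483]); d=np.array([-.1455,.9893]); n=np.array([.9893,.1455])
for v,off,h in((262,64,.124),(334,76,.124),(371,0,.123)):
    p=onz(z,130+291/2-.25,v/2-.25,h); print(p,((p[:2]-o)@n)*1e3,((p[:2]-o)@d)*1e3+off)
P=cloud(z); print(P[133,275],P[165,275],P[200,275])
E
```

```text
[ 0.61815622 -0.02075263  0.124     ] 0.7918311593702564 -5.907898458308139
[ 0.61987498 -0.0325095   0.124     ] 0.7815734910584047 -5.789050028927591
[ 0.62082253 -0.03900943  0.123     ] 0.7732435340852359 -88.357299081064
[ 0.61818149 -0.02150782  0.12345039] [ 0.6196852  -0.03176686  0.12520051] [ 0.621459   -0.0439411   0.12415003]
```

>>> {"fn": "move_arm", "kwargs": {
  "rows": [
    [[-0.1,0,-1,0],[0,0,-1.5,0],[0,0,-1.5,0],[0,0,-0.7,0],[0,0,-0.4,0],[0,0,-0.2,0],[0,0,0,0],[0,0,0,0],[0,0,0,0]]
  ]
}}

```text
t: 17.02
tool_pos: [0.6273, -0.0824, 0.0542]
orientation: [0.654, 0.757, 0.0, 0.001]
force: [0.0, -0.5, -2.0]
finger_gap: 0.401
grasp_force: 40.2
```

>>> {"fn": "move_arm", "kwargs": {
  "rows": [
    [[0,0,-0.1,0],[0,0,-0.1,0],[0,0,-0.1,0],[0,0,0,0],[0,0,0,0]]
  ]
}}

```text
t: 17.43
tool_pos: [0.6265, -0.0825, 0.0515]
orientation: [0.654, 0.757, -0.0, 0.0]
force: [-1.9, 0.1, 5.3]
finger_gap: 0.403
grasp_force: 40.9
```

>>> {"fn": "move_arm", "kwargs": {
  "rows": [
    [[0,0,0,0],[0,0,0,0],[0,0,0,0],[0,0,0,0],[0,0,0.5,0],[0,0,1.5,0],[0,0,2.2,0],[0,0,2.2,0],[0,0,0,0]]
  ],
  "hand": 5.6
}}

```text
t: 18.18
tool_pos: [0.6301, -0.083, 0.1196]
orientation: [0.654, 0.757, 0.002, 0.004]
force: [1.5, 0.2, 0.3]
finger_gap: 0.656
grasp_force: 0.0
```

>>> {"fn": "move_arm", "kwargs": {
  "rows": [
    [[0.1,-0.9,0.2,0],[0.25,-1.6,0,0],[0.3,-2,0,0],[0.3,-2,0,0],[0.2,-1.4,0,0],[0.15,-1,0,0],[0,0,0,0],[0,0,0,0],[0,0,0,0]]
  ],
  "hand": 0
}}

```text
t: 18.93
tool_pos: [0.639, -0.1707, 0.1158]
orientation: [0.654, 0.757, -0.0, -0.001]
force: [-0.2, -0.2, -0.3]
finger_gap: -0.001
grasp_force: 0.0
```

```bash
python3 - <<'E'
from h import *
o=np.array([.6072,.0483]); d=np.array([-.1455,.9893]); n=np.array([.9893,.1455])
st=ctrl.read_state(); print(st['t'],st['tool_pos'],(st['tool_pos'][:2]-o)@n,(st['tool_pos'][:2]-o)@d,st['finger_gap'])
snap('wrist','w8'); z=load('w8'); cv2.imwrite('pics/w8b.png',cv2.resize(z['im'][:,:,::-1],(800,600),interpolation=cv2.INTER_CUBIC))
E
```

```text
18.9333 [ 0.63900572 -0.17074832  0.11580339] -0.0004061317107333928 -0.2213322339529707 -0.0009670227565374279
```

View pics/w8b.png

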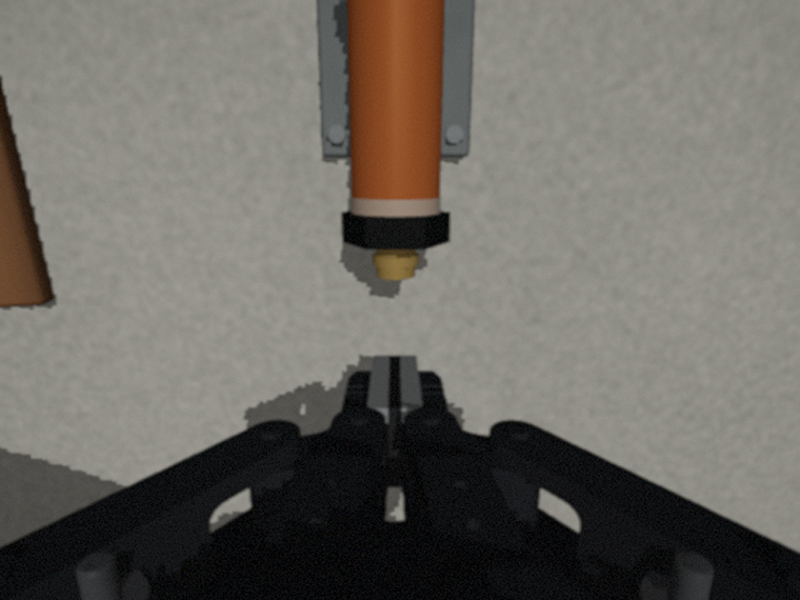

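The fresh cartridge sits straight in the cradle, with its outlet at (395,265) in line with the closed fingers at (393,360). Lower, then push.

>>> {"fn": "move_arm", "kwargs": {
  "rows": [
    [[0,0,-1.5,0],[0,0,-2,0],[0,0,-1.7,0],[0,0,-1,0],[0,0,-0.4,0],[0,0,0,0],[0,0,0,0]]
  ]
}}

```text
t: 19.57
tool_pos: [0.6399, -0.171, 0.0508]
orientation: [0.654, 0.757, 0.0, 0.0]
force: [1.2, 0.2, -0.1]
finger_gap: -0.001
grasp_force: 0.0
```

>>> {"fn": "move_arm", "kwargs": {
  "rows": [
    [[-0.07,0.5,0,0],[-0.07,0.5,0,0],[-0.07,0.5,0,0],[-0.07,0.5,0,0],[0,0,0,0],[0,0,0,0]]
  ]
}}

```text
t: 20.07
tool_pos: [0.6367, -0.1506, 0.0506]
orientation: [0.654, 0.757, 0.0, -0.0]
force: [-0.1, 0.1, -0.4]
finger_gap: -0.002
grasp_force: 0.0
```

>>> {"fn": "move_arm", "kwargs": {
  "rows": [
    [[-0.06,0.4,0,0],[-0.06,0.4,0,0],[-0.06,0.4,0,0],[-0.03,0.2,0,0],[0,0,0,0]]
  ]
}}

```text
t: 20.48
tool_pos: [0.6349, -0.1383, 0.0505]
orientation: [0.654, 0.757, -0.001, 0.001]
force: [-0.1, -4.7, 0.1]
finger_gap: 0.0
grasp_force: 2.6
```

>>> {"fn": "move_arm", "kwargs": {
  "rows": [
    [[-0.03,0.2,0,0],[-0.03,0.2,0,0],[-0.03,0.2,0,0],[0,0,0,0]]
  ]
}}

```text
t: 20.82
tool_pos: [0.6347, -0.134, 0.051]
orientation: [0.654, 0.756, -0.002, 0.003]
force: [0.6, -7.0, 0.2]
finger_gap: -0.002
grasp_force: 3.7
```

>>> {"fn": "move_arm", "kwargs": {
  "rows": [
    [[-0.03,0.2,0,0],[-0.03,0.2,0,0],[-0.03,0.2,0,0],[0,0,0,0]]
  ]
}}

```text
t: 21.15
tool_pos: [0.6334, -0.1273, 0.0507]
orientation: [0.654, 0.756, -0.002, 0.002]
force: [0.7, -7.3, 0.2]
finger_gap: 0.001
grasp_force: 3.6
```

>>> {"fn": "move_arm", "kwargs": {
  "rows": [
    [[-0.03,0.2,0,0],[-0.03,0.1,0,0],[0,0,0,0]]
  ]
}}

```text
t: 21.4
tool_pos: [0.6334, -0.1271, 0.0508]
orientation: [0.655, 0.756, -0.004, 0.004]
force: [1.4, -12.9, -2.7]
finger_gap: -0.003
grasp_force: 6.8
```

>>> {"fn": "move_arm", "kwargs": {
  "rows": [
    [[-0.03,0.2,0,0],[-0.03,0.2,0,0],[0,0,0,0],[0,0,0,0]]
  ]
}}

```text
t: 21.73
tool_pos: [0.6335, -0.1269, 0.051]
orientation: [0.656, 0.755, -0.006, 0.007]
force: [2.2, -21.8, -4.4]
finger_gap: -0.0
grasp_force: 10.9
```

>>> {"fn": "move_arm", "kwargs": {
  "rows": [
    [[0.06,-0.5,0,0],[0.15,-1,0,0],[0.15,-1,0,0],[0.1,-0.6,1,0],[0,0,2,0],[0,0,2.5,0],[0,0,2.5,0],[-0.1,0.8,1.5,0],[-0.3,2,0.5,0],[-0.3,2.5,0,0],[-0.4,2.5,0,0],[-0.4,2.5,0,0],[-0.4,2.5,0,0],[-0.3,1.5,0,0],[-0.1,0.8,0,0],[0,0,0,0],[0,0,0,0],[0,0,0,0],[0,0,0,0]]
  ]
}}

```text
t: 23.32
tool_pos: [0.6136, 0.0006, 0.1503]
orientation: [0.654, 0.756, -0.0, 0.0]
force: [-0.3, -0.1, 0.3]
finger_gap: 0.002
grasp_force: 0.0
```

```bash
cat > chk.py <<'E'
from h import *
import sys
o=np.array([.6072,.0483]); d=np.array([-.1455,.9893]); n=np.array([.9893,.1455])
st=ctrl.read_state(); print(st['t'],st['tool_pos'],(st['tool_pos'][:2]-o)@n,(st['tool_pos'][:2]-o)@d,st['force'])
snap('wrist',sys.argv[1]); z=load(sys.argv[1]); 
# profile along the axis: image pixels of axis points at z=.065
K=z['K']; Mi=np.linalg.inv(z['M'])
def pix(x,y,h):
    p=np.r_[o+x*n+y*d,h,1]; q=Mi@p; a=q[:2]/q[2]; a=a*(1+float(z['k1'])*(a@a)); return K[0,0]*a[0]+K[0,2],K[1,1]*a[1]+K[1,2]
for y in np.arange(-.085,.012,.003):
    u,v=pix(0,y,.069 if y<-.02 else .057); u,v=int(round(u)),int(round(v))
    if 0<=v<420 and 0<=u<560: print(round(y*1e3),(u,v),z['im'][v,u],pt(z,u,v).round(4)[2])
E
python3 chk.py w9
```

```text
23.3167 [0.61356155 0.00061804 0.1503173 ] -0.0006442469618937125 -0.04809736605853458 [-0.26405099 -0.10274332  0.33324718]
-85 (277, 273) [18 14 17] 0.1689
-82 (277, 269) [15 13 15] 0.1648
-79 (277, 264) [15 13 12] 0.1605
-76 (277, 260) [17 19 18] 0.1566
-73 (277, 256) [11 11 14] 0.1535
-70 (277, 252) [3 6 7] 0.1484
-67 (277, 248) [126  67  36] 0.0691
-64 (277, 244) [153  81  41] 0.0678
-61 (277, 240) [151  81  38] 0.0686
-58 (277, 235) [156 138 125] 0.0697
-55 (277, 231) [157 139 124] 0.0697
-52 (277, 227) [30 26 27] 0.0699
-49 (277, 222) [13 13 12] 0.0701
-46 (277, 218) [11 15 15] 0.0701
-43 (277, 214) [16 20 22] 0.0709
-40 (277, 209) [2 3 6] 0.0647
-37 (277, 205) [127 131 127] 0.059
-34 (277, 200) [130 135 130] 0.0578
-31 (277, 196) [132 137 132] 0.0584
-28 (277, 191) [132 137 132] 0.0578
-25 (277, 187) [130 134 130] 0.0578
-22 (277, 182) [132 136 131] 0.0576
-19 (277, 174) [132 136 132] 0.0583
-16 (277, 170) [134 138 133] 0.0575
-13 (277, 165) [134 138 133] 0.0585
-10 (277, 161) [133 138 132] 0.0572
-7 (277, 156) [133 138 133] 0.0579
-4 (277, 152) [82 85 82] 0.0579
-1 (277, 147) [39 54 95] 0.0709
2 (277, 142) [ 41  72 125] 0.0724
5 (277, 138) [ 40  63 115] 0.0655
8 (277, 133) [110 114 114] 0.0672
11 (277, 128) [110 112 112] 0.0684
```

The cap front is at −40 mm and the collar is back out, so the cartridge is locked. Now the lever.

>>> {"fn": "move_arm", "kwargs": {
  "rows": [
    [[-0.8,0.8,0,0],[-1.6,1.5,0,0],[-2,1.8,0,0],[-1.8,1.7,0,0],[-1.06,1.0,0,0],[0,0,-1.5,0],[0,0,-2,0],[0,0,-1.7,0],[0,0,-0.8,0],[0,0,0,0],[0,0,0,0]]
  ]
}}

```text
t: 24.28
tool_pos: [0.5404, 0.0697, 0.0902]
orientation: [0.654, 0.757, -0.0, -0.0]
force: [0.3, 0.2, -0.7]
finger_gap: 0.001
grasp_force: 0.0
```

>>> {"fn": "move_arm", "kwargs": {
  "rows": [
    [[-0.12,0.8,0,0],[-0.01,0.8,0,0],[-0.01,0.8,0,0],[0,0.9,0,0],[0.35,0.7,0,0],[0.45,0.8,0,0],[0.45,0.7,0,0],[0.5,0.4,0,0],[0.5,0.37,0,0],[0,0,0,0],[0,0,0,0]]
  ]
}}

```text
t: 25.2
tool_pos: [0.5628, 0.1331, 0.0902]
orientation: [0.654, 0.757, 0.001, 0.0]
force: [1.1, -0.7, -0.4]
finger_gap: -0.004
grasp_force: 0.0
```

>>> {"fn": "move_arm", "kwargs": {
  "rows": [
    [[0.4,0.17,0,0],[0.4,0.17,0,0],[0.36,0.16,0,0],[0,0,0,0],[0,0,0,0]]
  ]
}}

```text
t: 25.62
tool_pos: [0.574, 0.1376, 0.0902]
orientation: [0.654, 0.757, 0.0, 0.0]
force: [-1.8, 0.8, 0.4]
finger_gap: -0.002
grasp_force: 0.3
```

Pushing on to the stop.

>>> {"fn": "move_arm", "kwargs": {
  "rows": [
    [[0.2,0.03,0,0],[0.2,0.03,0,0],[0.2,0.03,0,0],[0,0,0,0],[0,0,0,0]]
  ]
}}

```text
t: 26.03
tool_pos: [0.5744, 0.1376, 0.0898]
orientation: [0.654, 0.757, -0.004, -0.003]
force: [-11.8, -0.9, 7.9]
finger_gap: -0.004
grasp_force: 6.2
```

>>> {"fn": "move_arm", "kwargs": {
  "rows": [
    [[0.2,0.03,0,0],[0.1,0.01,0,0],[0,0,0,0],[0,0,0,0]]
  ]
}}

```text
t: 26.37
tool_pos: [0.5746, 0.1376, 0.0896]
orientation: [0.654, 0.757, -0.006, -0.005]
force: [-18.0, -2.7, 13.7]
finger_gap: -0.002
grasp_force: 9.3
```

>>> {"fn": "move_arm", "kwargs": {
  "rows": [
    [[-0.8,-0.1,0,0],[-1.2,-0.2,0,0],[-1.2,-0.2,0,0],[0,-0.5,2,0],[0,-1,3,0],[0,-2,3,0],[0,-2,3,0],[0,-1.5,3,0],[0,-1,1,0],[0,0,0,0],[0,0,0,0],[0,0,0,0],[0,0,0,0]]
  ]
}}

```text
t: 27.45
tool_pos: [0.549, 0.0544, 0.2379]
orientation: [0.653, 0.757, -0.001, -0.002]
force: [0.7, -0.9, 0.0]
finger_gap: -0.0
grasp_force: 0.0
```

```bash
python3 - <<'E'
from h import *
o=np.array([.6072,.0483]); d=np.array([-.1455,.9893]); n=np.array([.9893,.1455])
st=ctrl.read_state(); print(st['t'],st['tool_pos'],st['force'])
snap('wrist','w10'); z=load('w10'); P=cloud(z); H,S,V=cv2.split(cv2.cvtColor(z['im'],cv2.COLOR_RGB2HSV))
Q=P[...,:2]-o; y=Q@d; x=Q@n; h=P[...,2]
m=((H<8)|(H>172))&(S>140)&(h>.08)&(h<.11); p=np.c_[x[m],y[m]]
vx=cv2.fitLine(p.astype(np.float32),cv2.DIST_L2,0,.01,.01).ravel(); print(m.sum(),p.min(0),p.max(0),p.mean(0),vx,np.degrees(np.arctan2(vx[1],vx[0])))
m=(H<20)&(S>130)&(h>.055)&(h<.08)&(y<-.02); print('orange',m.sum(),np.percentile(y[m],[1,99]),np.percentile(x[m],[1,99]))
m=(abs(x)<.004)&(h>.067)&(y>-.06)&(y<-.02); print('cap front',np.percentile(y[m],98))
m=(H>100)&(H<125)&(S>120)&(h>.05)&(h<.08)&(abs(x)<.025); print('collar',m.sum(),np.percentile(y[m],[2,98]))
E
```

```text
27.45 [0.54898053 0.05442414 0.23791355] [ 0.68683245 -0.89938665  0.00195139]
1035 [-0.00649932  0.06219569] [0.00453893 0.11776691] [-0.00113727  0.09078627] [ 0.0073551   0.99997294 -0.00113727  0.09078626] 89.578575
orange 1094 [-0.09784713 -0.06003196] [-0.01748159  0.01473241]
cap front -0.040569755957180105
collar 287 [-0.04101677  0.004652  ]
```

The lever is along +y (89.6°, fully open at its stop), the fresh cartridge is locked with its cap front at −40.6 mm, and the gripper touches nothing.

```bash
python3 -c "
from workcell import ctrl
print(ctrl.sign_off())"
```

```text
the job is handed in; nothing more can be done
None
```

The job is done and handed in at about 27 s: the spent cartridge lies flat in the tray, the fresh one is locked in the coupling, and the valve lever was opened last, fully to its stop.

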